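# Weigh a sample bottle on the guarded scale

### The arm

A 6-joint arm with a two-finger parallel gripper is mounted at the origin on the work surface. World frame = base frame: x ahead of the robot, y to its left, z up, the work surface at z = 0. Lengths are in m, angles in rad, forces in N, time in s.
With the tool pointing down it reaches from about 0.375 to 0.9 m from the base axis. Payload 3.1 kg.
Tool frame: the origin (TCP) lies midway between the tips of the shut fingers; the grasp point (between the pads) lies 19 mm behind it; z points along the fingers, y is the line along which they close (so a half turn about z gives the same grasp; the last joint's range is limited). The gripper opens to 87 mm and grips with 3 to 60 N. Pads are 19 mm wide; open, the fingers measure 117 mm over their backs; the gripper's body (75 mm by 190 mm) begins 51 mm behind the grasp point.
Start: joints at [1.054, 0.527, 1.433, -0, 1.181, -0.178], TCP at [0.208, 0.589, 0.223] pointing down, gripper open.
Joint ranges: [-3.08, 3.08], [-0.75, 2.2], [0.22, 2.44], [-1.43, 4.57], [0, 2.65], [-2.85, 2.85]. Speed limits (rad/s): [2.79, 2.79, 3.14, 3.14, 3.14, 3.14].

### API

Orientations are given as a unit quaternion [x, y, z, w].
In Python, from rig import robot gives the robot as it stands.
- The arm moves only by the shell command python3 -m jog 'ROWS' [FORCE]. ROWS is a JSON object of lists of equal length, an entry for each row: "dp": the shift along the tool's x, y, z in mm, a list of three; "delta_rot": the turn, a rotation vector about the tool's x, y, z in rad, a list of three; "gripper": the opening, from -1 (shut) to 1 (fully open). A call has 1 to 12 rows; each row is the pose to reach, as a shift and turn from the pose commanded when the call began, along the tool's axes at that moment; what a row does not reach only later rows make up. A row lasts 1/10 s, in which the tool goes at most 50 mm and 8.59 degrees, less where a joint would pass 70% of its speed; a pose out of reach is approached as far as the arm can. A call with a gripper value outside its range is refused whole. The fingers move at their own pace and stop on an object; FORCE is the grip in N (left out, the last holds). Time passes only in rows, so rows that repeat a pose let the fingers close. It gives the time, the measured TCP pose, the force, the opening and the grip force at its end, in the units of the state.
- robot.get_obs(): the state, without advancing time (a new reading comes with each control period).
- robot.camera(name): name is "scene" or "top" or "wrist"; returns the picture (420x560x3 uint8, red, green, blue); there is no depth.
- robot.camera_model(name): a dict with "fx", "fy", "cx", "cy" (pixels), "xyz" and "orientation" of the camera in the world; the wrist camera has in their place "T_tool_cam" (4x4, takes a point from camera to tool coordinates, whose origin is the TCP and whose axes are the flange's). Camera axes: x right, y down, z forward; pixel columns grow to the right and rows downward; lengths in m; the calibration is good to about 2 mm. The wrist camera is an equidistant fisheye: a pixel r from the principal point sees the ray r / f radians off the axis. A picture is of the moment at which its call begins: read the wrist's pose just before it. camera_model takes no time and is no camera call.
- robot.hand_in(): hands the job in; it is judged then, once.
Trained networks look in the newest picture that a camera, given by its name, has taken for a name from the list of things; names that differ only in an ending like _2 or _b are one class to them, and where a whole thing is asked for, a point or a joint stands for the part that bears it (a point fixed in the world has none). Each returns a list of dicts, best first, with "score" (0 to 1); they miss things now and then, are a little off and sometimes report something else, mostly with a low value. They report only what shows in the picture. A call takes as long as a camera call. They do not tell look-alikes from the thing itself.
- robot.search_frame(name, camera): "rect" ([left, top, right, bottom] in pixels, round what is visible of it).
The state is a dict: "time": time; "q": joint angles; "joint_velocities": joint speeds; "joint_torque": joint torques, N m; "position": TCP position; "tool_rot": TCP orientation; "ft_force": force on the tool from outside, world axes, zero at the start; "moment": the same for the moment, N m; "grip_width": finger opening in m; "grip_force": force on a finger pad.
Only numpy, scipy, OpenCV 4.12 (cv2) and the standard library are available. Lean on these libraries where they do the work, as an engineer would, in place of code of your own. Each camera call takes 0.05 s, during which the arm holds its last target. There are 200 camera calls.

### The job

Stand the lying sample bottle upright on the table and let go of it, then take it again by its orange cap from above and set it upright in the middle of the scale's pan, inside the clear guard, without ever dropping or toppling it. Only when it stands there on its own, start the weighing: press the green button fully down, hold it down for a good second and release it. Do not press the red button, and leave the white spray bottle, the black pouch and the brown carton where they are.

Things in the scene. Friction and masses are not known exactly. Their poses are not given: they have to be found in the camera images.
- bottle: Loose sealed sample bottle, about 0.25 kg, 150 mm long: white square body 46 x 46 mm and 100 mm long with a blue band, short tapered shoulder and neck to 114 mm, then a round orange cap 38 mm in diameter and 36 mm high. Origin: centre of the base; own z runs along the bottle from base to cap. It starts lying on the table on a flat side with its cap broadly to the robot's right (-y).
- bottle_cap (a point): Centre of the orange cap, on the bottle's axis 132 mm from the base.
- scale: Fixed grey bench scale, housing 200 (x) x 180 (y) x 36 mm with a 28 mm high display lip that reaches 152 mm to the front (own -x). Square steel pan 112 mm wide, its top 46 mm above the table, surrounded on all four sides by a clear guard: inner width 124 mm, walls 4 mm thick, rising to 95 mm above the table. Origin: on the table under the pan's centre.
- pan (a point): Centre of the top face of the scale's pan, 46 mm above the table.
- green_button_top (a point): Centre of the top face of the round green button (40 mm diameter, at the top of a fixed grey and yellow box 80 x 80 x 50 mm); it moves down with the button. The button box stands to the robot's right (-y); it may be the nearer or the farther of the two.
- green_button (a joint): Travel of the green button in m: 0 released, 0.008 fully down; springs back; about 8 N at full travel; pressed straight down.
- red_button_top (a point): Centre of the top face of the red button, on an identical box; not to be pressed.
- red_button (a joint): Travel of the red button in m, 0 released.
- spray: Bystander: loose standing white round bottle, 66 mm in diameter, 190 mm high. Origin: centre of its underside.
- pouch: Bystander: loose black case lying flat, 70 (x) x 170 (y) x 45 mm. Origin: centre of its underside.
- carton: Bystander: loose brown carton with white panels, standing, 50 (x) x 110 (y) x 150 mm. Origin: centre of its underside.
Things that resemble listed ones, but are neither listed nor needed, are in the scene too. Leave any yellow look-alike of the bottle alone. What is shaped like the part that bears red_button_top but blue is not meant.

How it is judged:
By the outcome, as a careful person would: the job done as asked, in the order asked, and still so for the second after the job is handed in, with the robot touching nothing.
It also fails if it takes over 64 s, if anything falls off the work surface, if the arm or the gripper's body presses on something with over 40 N, if the wrist force passes 120 N, or if a joint passes its speed limit or range.

## Working session

There is one attempt and no reset: what is moved stays moved. The work goes in short steps, Python scripts to look and compute and a shell command to move; the robot and the scene stay as the last step left them, time stands still between calls to the robot, and variables do not carry over. Pictures are saved under pics/ and viewed, at most 12 in all, crops included, and the job is handed in when it is done.

```bash
mkdir -p pics; ls; python3 - <<'E'
from rig import robot
import cv2,numpy as np
o=robot.get_obs();print({k:np.round(v,3).tolist() for k,v in o.items()})
for c in ["scene","top"]:
    im=robot.camera(c);cv2.imwrite(f"pics/{c}0.png",im[:,:,::-1]);print(c,robot.camera_model(c))
    for n in ["bottle","bottle_cap","scale","green_button_top","red_button_top","spray","pouch","carton"]:
        print(n,[(np.round(d["rect"]).astype(int).tolist(),round(d["score"],2)) for d in robot.search_frame(n,c)[:4]])
print(robot.camera_model("wrist"))
E
```

```text
pics
{'time': 0.0, 'q': [1.053, 0.528, 1.434, -0.0, 1.181, -0.179], 'joint_velocities': [0.001, -0.001, -0.0, 0.001, -0.0, 0.001], 'joint_torque': [-0.0, -44.004, -17.659, 0.063, 0.058, -0.0], 'position': [0.207, 0.589, 0.222], 'tool_rot': [0.169, 0.986, -0.001, -0.0], 'ft_force': [-0.006, 0.428, -0.102], 'moment': [-0.025, 0.015, 0.027], 'grip_force': 0.0, 'grip_width': 0.087}
scene {'fx': 452.72665685637196, 'fy': 452.72665685637196, 'cx': 282.1169213733885, 'cy': 216.4737570909212, 'xyz': array([1.06466983, 0.43469113, 0.79402184]), 'orientation': array([ 0.35424316,  0.85003564, -0.35898125, -0.15193306])}
bottle [([374, 221, 401, 282], 0.86), ([280, 212, 329, 266], 0.8)]
bottle_cap [([282, 210, 329, 269], 0.74), ([372, 219, 401, 284], 0.69)]
scale [([385, 272, 535, 402], 0.66)]
green_button_top [([191, 174, 212, 192], 0.74)]
red_button_top [([193, 176, 207, 191], 0.73), ([178, 138, 190, 152], 0.64)]
spray [([222, 242, 258, 317], 0.67)]
pouch [([141, 218, 198, 280], 0.69), ([195, 177, 207, 186], 0.48)]
carton [([281, 320, 353, 417], 0.92)]
top {'fx': 414.97164182169473, 'fy': 414
[... 370 characters left out ...]
69)]
green_button_top [([398, 267, 419, 282], 0.6)]
red_button_top [([394, 196, 415, 214], 0.63)]
spray [([242, 112, 278, 162], 0.83)]
pouch [([319, 125, 398, 159], 0.85)]
carton [([126, 101, 194, 155], 0.73), ([242, 214, 313, 256], 0.32)]
{'fx': 325.19226210127806, 'fy': 325.19226210127806, 'cx': 278.67645511815584, 'cy': 207.90141775016724, 'T_tool_cam': array([[ 7.88349764e-04, -9.64507648e-01, -2.64053737e-01,
         7.24715793e-02],
       [ 9.99999668e-01,  8.14567781e-04,  1.01973504e-05,
        -2.36573729e-04],
       [ 2.05254244e-04, -2.64053657e-01,  9.64507970e-01,
        -1.61170429e-01],
       [ 0.00000000e+00,  0.00000000e+00,  0.00000000e+00,
         1.00000000e+00]])}
```

View pics/top0.png

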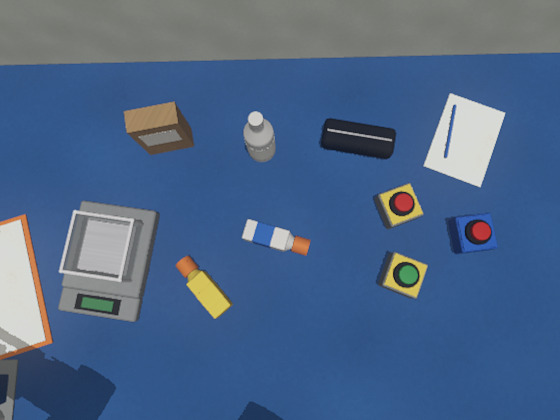

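View pics/scene0.png

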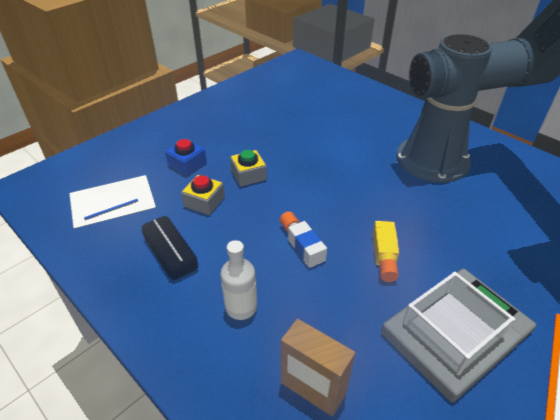

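Top picture: the white bottle with its blue band is at (276,237), cap to the right. A yellow look-alike is at (205,290). The pan is near (105,247). The green button is at (408,274), on the nearer yellow box. The red button is at (403,203), and there's a red one on a blue box at (480,231). The white and blue bottle and the green button on the yellow box fit the description; I'll confirm both in one crop.

```bash
cat > h.py <<'E'
import numpy as np,cv2
from scipy.spatial.transform import Rotation as R
from rig import robot
def mdl(c):
    m=robot.camera_model(c);return m,R.from_quat(m["orientation"]).as_matrix()
def p2w(c,uv,z):
    m,r=mdl(c);uv=np.atleast_2d(uv).astype(float)
    d=np.c_[(uv[:,0]-m["cx"])/m["fx"],(uv[:,1]-m["cy"])/m["fy"],np.ones(len(uv))]@r.T
    return m["xyz"]+d*((z-m["xyz"][2])/d[:,2])[:,None]
def w2p(c,P):
    m,r=mdl(c);q=(np.atleast_2d(P)-m["xyz"])@r
    return np.c_[q[:,0]/q[:,2]*m["fx"]+m["cx"],q[:,1]/q[:,2]*m["fy"]+m["cy"]]
def blob(im,lo,hi,box):
    l,t,r,b=box;h=cv2.cvtColor(im[t:b,l:r],cv2.COLOR_BGR2HSV)
    m=cv2.inRange(h,lo,hi);n,lab,st,ce=cv2.connectedComponentsWithStats(m)
    i=1+np.argmax(st[1:,4]);pts=np.argwhere(lab==i)[:,::-1]+[l,t]
    return ce[i]+[l,t],st[i,4],pts
E
python3 - <<'E'
from h import *
t=cv2.imread("pics/top0.png");s=cv2.imread("pics/scene0.png")
a=cv2.resize(t[205:300,235:435],None,fx=4,fy=4,interpolation=cv2.INTER_CUBIC)[:,:400*2]
b=cv2.resize(t[195:325,55:165],None,fx=2,fy=2,interpolation=cv2.INTER_CUBIC)[:210]
c=np.zeros((590,800,3),np.uint8);c[:380]=a;c[380:,:220]=b
c[380:,230:230+360]=cv2.resize(s[205:275,275:395],None,fx=3,fy=3)
cv2.imwrite("pics/crop1.png",c)
for n,im,cam,ob,gb,rb in[("top",t,"top",(285,228,320,262),(390,255,425,295),(385,185,420,220)),("scene",s,"scene",(275,205,300,235),(230,140,270,175),(185,165,220,195))]:
    o,k,_=blob(im,(3,120,80),(18,255,255),ob);print(n,"cap",o,k,p2w(cam,o,.025))
    g,k,_=blob(im,(45,90,40),(85,255,255),gb);print("green",g,k,p2w(cam,g,.06))
    g,k,_=blob(im,(170,120,80),(180,255,255),rb);print("red",g,k,p2w(cam,g,.06))
w,k,p=blob(t,(0,0,130),(180,70,255),(235,210,295,258));print("white",w,k)
# white+bright blue body
h=cv2.cvtColor(t,cv2.COLOR_BGR2HSV);print(h[236,264],h[236,330],h[233,250],h[240,283])
E
```

```text
top cap [300.3625     245.09583333] 240 [[ 0.4971206  -0.09976256  0.025     ]]
green [407.56913183 274.26045016] 311 [[ 0.4277233  -0.32729239  0.06      ]]
red [402.04109589 202.36986301] 73 [[ 0.58509329 -0.32552189  0.06      ]]
scene cap [287.71676301 218.83236994] 173 [[ 0.49459249 -0.10520778  0.025     ]]
green [247.14965986 155.41496599] 147 [[ 0.42212411 -0.32904861  0.06      ]]
red [201.26190476 181.94047619] 168 [[ 0.57910368 -0.32805203  0.06      ]]
white [281.5864486  239.07242991] 428
[108 169 177] [108 158 140] [ 24   6 207] [ 23   5 208]
```

View pics/crop1.png

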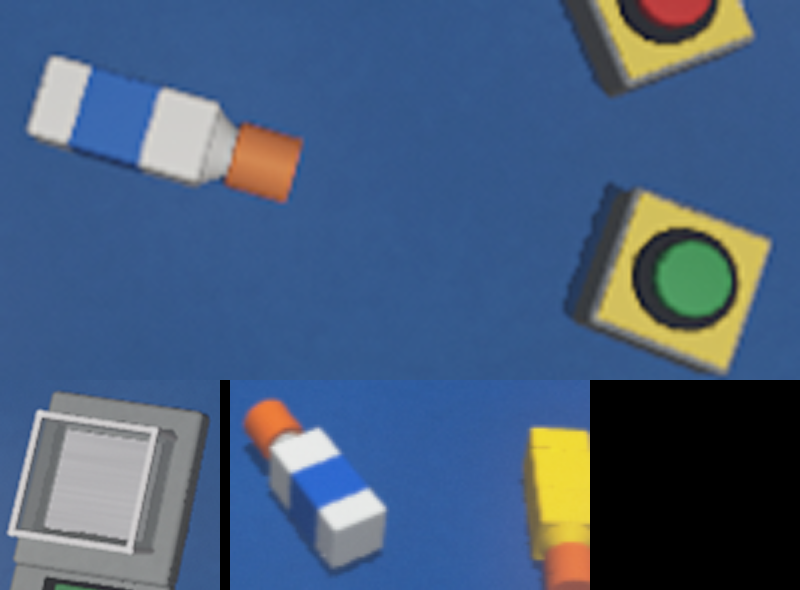

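The crop confirms it: white body with blue band and orange cap, and a green button on a yellow and grey box. Next I'll fit the bottle and scale poses.

```bash
python3 - <<'E'
from h import *
from scipy.optimize import least_squares
def fit(x0,obs):
    def pts(x,L):
        L=np.array(L,float);c,s=np.cos(x[2]),np.sin(x[2])
        return np.c_[x[0]+c*L[:,0]-s*L[:,1],x[1]+s*L[:,0]+c*L[:,1],L[:,2]]
    f=lambda x:np.concatenate([(w2p(c,pts(x,L))-np.array(uv)).ravel() for c,L,uv in obs])
    r=least_squares(f,x0,loss="soft_l1");return r.x,f(r.x)
h=.023;B=[]
# local x along bottle; camera top: left=+y up=+x
top=("top",[[0,h,.046],[.1,h,.046],[.132,0,.023]],[(247.5,219.2),(290.5,230),(300,244.8)])
sc=("scene",[[0,-h,.046],[0,h,.046],[.1,h,.046],[.1,-h,.046],[0,h,.0],[.132,0,.023]],[(304.3,252.7),(326.7,241.7),(306.7,221.7),(288.3,227.3),(326.7,257.7),(287.7,218.8)])
for o in([top],[sc],[top,sc]):
    x,e=fit([.51,.02,-1.8],o);print(np.round(x,4),np.round(e,1))
w=.066
for uv in[[(75,211),(133.5,219),(121,280.5),(61,271.5)]]:
    x,e=fit([.48,.35,0],[("top",[[w,w,.095],[w,-w,.095],[-w,-w,.095],[-w,w,.095]],uv)]);print("scale",np.round(x,4),np.round(e,1))
im=cv2.imread("pics/scene0.png")
def cr(x,w,z):
    c,s=np.cos(x[2]),np.sin(x[2]);return np.array([[x[0]+c*a-s*b,x[1]+s*a+c*b,z] for a,b in[(w,w),(w,-w),(-w,-w),(-w,w)]])
for ww,z in((.066,.095),(.056,.046)):
    for n,col in(("scene",(0,0,255)),):cv2.polylines(im,[np.round(w2p(n,cr(x,ww,z))).astype(int)],True,col,1)
cv2.imwrite("pics/ov.png",cv2.resize(im[260:410,375:545],None,fx=4,fy=4))
E
```

```text
[ 0.5337  0.0255 -1.8463] [-0.4 -0.3 -0.4  0.2  1.1  0.1]
[ 0.4834  0.0253 -1.4894] [ 34.2 -20.1  -0.    2.3 -14.7   1.8  15.8 -14.1  -1.5  -0.2  -0.2   0.3]
[ 0.5282  0.0252 -1.8063] [ -0.6   2.   -0.2   0.9   1.8   0.3  23.7  -8.1 -15.7  11.1 -20.1   3.5
  14.8  -9.3 -16.7   8.5  -0.2   1.6]
scale [ 0.4962  0.3322 -0.1527] [-0.4 -0.4  0.6 -0.1  0.3  0.2 -0.6  0.3]
```

View pics/ov.png

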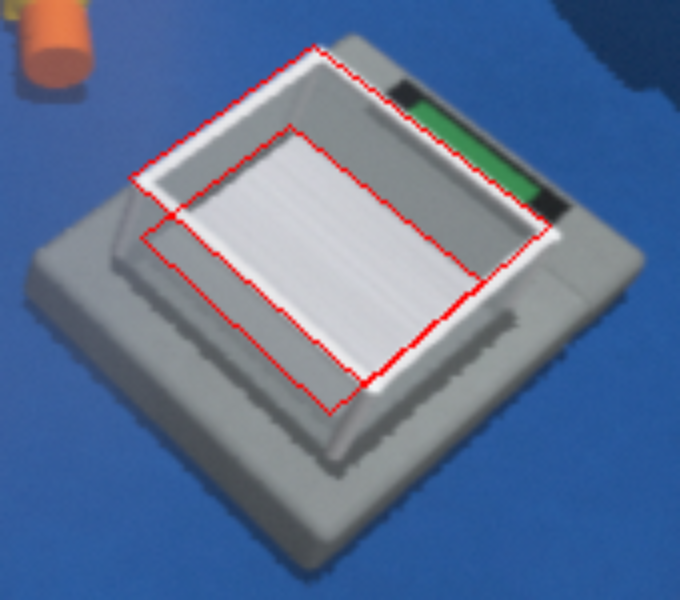

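The overlay shows the fitted guard rim (red) lying on the real rim to within about 2 px, so the scale pose is good. My side labels for the bottle in the scene view were swapped, so I'll redo that fit and plan the grasp.

```bash
cat >> h.py <<'E'
def goto(p,T):
    "shift(mm) and turn (rad) in the tool frame from measured pose to TCP p, rotation matrix T"
    o=robot.get_obs();r=R.from_quat(o["tool_rot"])
    return np.round(r.inv().apply(np.array(p)-o["position"])*1000,1).tolist(),np.round((r.inv()*R.from_matrix(T)).as_rotvec(),3).tolist()
def frame(x,z):
    z=np.array(z,float);z/=np.linalg.norm(z);x=np.array(x,float);x-=z*(x@z);x/=np.linalg.norm(x);return np.c_[x,np.cross(z,x),z]
E
python3 - <<'E'
from h import *
from scipy.optimize import least_squares
h=.023
obs=[("top",[[0,h,.046],[.1,h,.046],[.132,0,.023]],[(247.5,219.2),(290.5,230),(300.2,245)]),
("scene",[[0,h,.046],[0,-h,.046],[.1,-h,.046],[.1,h,.046],[0,-h,.0],[.132,0,.023]],[(304.3,252.7),(326.7,241.7),(306.7,221.7),(288.3,227.3),(326.7,257.7),(287.7,218.8)])]
def f(x,obs):
    c,s=np.cos(x[2]),np.sin(x[2]);e=[]
    for n,L,uv in obs:
        L=np.array(L);e+=list((w2p(n,np.c_[x[0]+c*L[:,0]-s*L[:,1],x[1]+s*L[:,0]+c*L[:,1],L[:,2]])-np.array(uv)).ravel())
    return np.array(e)
for o in(obs[:1],obs[1:],obs):
    x=least_squares(f,[.53,.02,-1.8],args=(o,)).x;print(np.round(x,4),np.round(f(x,o),1))
c=np.array([np.cos(x[2]),np.sin(x[2]),0]);a=np.radians(25)
z=-np.cos(a)*np.array([0,0,1])-np.sin(a)*c
g=np.array([x[0],x[1],0])+.07*c+[0,0,.029]
T=frame(-c,z);tcp=g+.019*z
print("grasp",g,"tcp",tcp,goto(tcp,T),"pre",goto(tcp-.12*z,T),T.round(3).tolist())
E
```

```text
[ 0.5338  0.0256 -1.8496] [-0.4 -0.4 -0.5  0.3  0.8  0. ]
[ 0.5326  0.0231 -1.8791] [ 4.2  0.2 -0.3  4.  -2.5 -3.8 -1.3 -3.1 -1.7  1.5  1.4  0.7]
[ 0.5331  0.0245 -1.8614] [ 0.2 -0.1 -0.   1.1  1.1  1.   4.6  0.8 -0.1  4.3 -3.  -3.3 -1.6 -2.3
 -1.5  1.8  0.8  1.4]
grasp [ 0.51309138 -0.04254849  0.029     ] tcp [ 0.5153922  -0.03485544  0.01178015] ([-497.7, -486.5, 210.8], [-0.332, 0.348, 1.496]) pre ([-500.2, -537.2, 102.0], [-0.332, 0.348, 1.496]) [[0.26, 0.958, 0.121], [0.868, -0.287, 0.405], [0.423, 0.0, -0.906]]
```

```bash
python3 -m jog '{"dp":[[-500,-537,60],[-500,-537,60],[-500,-537,60],[-500,-537,60],[-500,-537,60],[-500,-537,60],[-500,-537,60],[-500,-537,60],[-500,-537,60],[-500,-537,60],[-500,-537,60],[-500,-537,60]],"delta_rot":[[0,0,0.15],[0,0,0.3],[0,0,0.45],[0,0,0.6],[0,0,0.75],[0,0,0.9],[0,0,1.05],[0,0,1.2],[0,0,1.35],[0,0,1.48],[0,0,1.48],[0,0,1.48]],"gripper":[1,1,1,1,1,1,1,1,1,1,1,1]}'
cat > g1.py <<'E'
from h import *
x=[.5331,.0245,-1.857]
c=np.array([np.cos(x[2]),np.sin(x[2]),0]);a=np.radians(25)
z=-np.cos(a)*np.array([0,0,1])-np.sin(a)*c
tcp=np.array([x[0],x[1],0])+.07*c+[0,0,.029]+.019*z
T=frame(-c,z)
print("pre",goto(tcp-.1*z,T),"grasp",goto(tcp,T),robot.get_obs()["q"].round(2))
E
python3 g1.py
```

```text
time: 2.1
position: [0.4474, 0.0391, 0.1738]
tool_rot: [0.789, 0.614, 0.0, 0.0]
ft_force: [0.6, 1.0, 0.5]
grip_width: 0.0872
grip_force: 0.0
pre ([-97.3, 82.6, 71.5], [-0.007, 0.436, 0.037]) grasp ([-55.1, 84.1, 162.1], [-0.007, 0.436, 0.037]) [-0.16  0.37  1.91  0.    0.86  0.09]
```

```bash
python3 -m jog '{"dp":[[-97,83,72],[-97,83,72],[-97,83,72],[-97,83,72],[-97,83,72],[-97,83,72],[-97,83,72]],"delta_rot":[[-0.007,0.436,0.037],[-0.007,0.436,0.037],[-0.007,0.436,0.037],[-0.007,0.436,0.037],[-0.007,0.436,0.037],[-0.007,0.436,0.037],[-0.007,0.436,0.037]],"gripper":[1,1,1,1,1,1,1]}'
python3 g1.py; python3 - <<'E'
from h import *
im=robot.camera("wrist");cv2.imwrite("pics/w1.png",im[:,:,::-1])
E
```

```text
time: 2.8
position: [0.5026, -0.0719, 0.1021]
tool_rot: [0.781, 0.586, 0.172, -0.131]
ft_force: [-0.1, -0.8, 1.0]
grip_width: 0.0869
grip_force: 0.0
pre ([-2.7, 2.1, -1.6], [-0.003, 0.0, 0.001]) grasp ([-2.7, 2.4, 98.4], [-0.003, 0.0, 0.001]) [-0.62  0.61  1.85  0.53  0.9  -0.71]
```

View pics/w1.png

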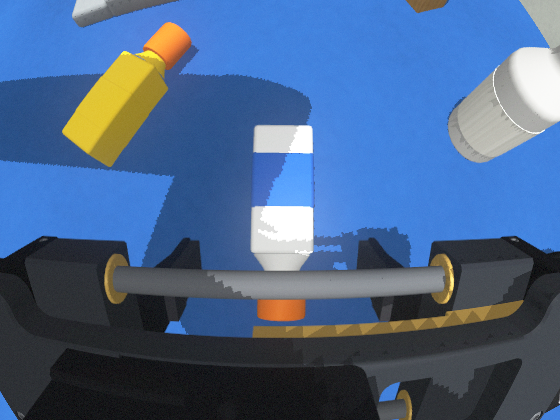

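The wrist picture shows the bottle centred between the fingers (col 282) and parallel to the tool, so I'm going in.

```bash
python3 -m jog '{"dp":[[-2,2,40],[-2,2,65],[-2,2,85],[-2,2,98],[-2,2,98],[-2,2,98],[-2,2,98],[-2,2,98],[-2,2,98],[-2,2,98],[-2,2,98]],"delta_rot":[[0,0,0],[0,0,0],[0,0,0],[0,0,0],[0,0,0],[0,0,0],[0,0,0],[0,0,0],[0,0,0],[0,0,0],[0,0,0]],"gripper":[1,1,1,1,1,-1,-1,-1,-1,-1,-1]}' 30
cat > g2.py <<'E'
from h import *
# lift target: same yaw, z up; then radial: bottle axis dir r, stand at S
o=robot.get_obs();r=R.from_quat(o["tool_rot"])
print("up150",np.round(r.inv().apply([0,0,150]),0),"up",r.inv().apply([0,0,1]).round(3), o["grip_width"],o["q"].round(2))
E
python3 g2.py
```

```text
time: 3.95
position: [0.5162, -0.036, 0.0122]
tool_rot: [0.782, 0.585, 0.173, -0.13]
ft_force: [-2.3, 0.1, 0.6]
grip_width: 0.0471
grip_force: 0.7
up150 [  63.   -0. -136.] up [ 0.422 -0.001 -0.906] 0.04705169615395919 [-0.54  0.79  1.88  0.67  0.71 -0.83]
```

```bash
python3 -m jog '{"dp":[[0,0,0],[0,0,0],[0,0,0],[8,0,-18],[25,0,-54],[42,0,-91],[63,0,-136],[63,0,-136],[63,0,-136]],"delta_rot":[[0,0,0],[0,0,0],[0,0,0],[0,0,0],[0,0,0],[0,0,0],[0,0,0],[0,0,0],[0,0,0]],"gripper":[-1,-1,-1,-1,-1,-1,-1,-1,-1]}' 30
cat > g3.py <<'E'
from h import *
# target: bottle upright at S, axis vertical; c -> radial dir
S=np.array([.53,-.06]);psi=-.1;rad=np.array([np.cos(psi),np.sin(psi),0])
a=np.radians(25)
z=np.cos(a)*rad-np.sin(a)*np.array([0,0,1]);T=frame([0,0,-1],z)
z1=-np.cos(a)*np.array([0,0,1])-np.sin(a)*rad; T1=frame(-rad,z1)
am=np.radians(70)
for h in(.12,.07):
    tcp=np.array([*S,h+.000])+.019*z;print(h,goto(tcp,T))
print("yaw only",goto(np.array([*S,.18])+.019*z1,T1)); 
o=robot.get_obs();print(o["q"].round(2),o["position"].round(3),o["grip_force"])
E
python3 g3.py
```

```text
time: 4.85
position: [0.5164, -0.0363, 0.1623]
tool_rot: [0.781, 0.586, 0.173, -0.129]
ft_force: [-0.8, 0.8, -3.5]
grip_width: 0.0456
grip_force: 30.0
0.12 ([-35.5, 36.6, 39.0], [-0.651, -1.114, -1.785])
0.07 ([-56.6, 36.6, 84.4], [-0.651, -1.114, -1.785])
yaw only ([-18.3, 11.9, -9.0], [0.741, 0.002, -1.591])
[-0.54  0.5   1.81  0.5   1.   -0.57] [ 0.516 -0.036  0.162] 29.98763915587915
```

```bash
cat > k.py <<'E'
from h import *
from scipy.optimize import least_squares
D=[([1.053,.528,1.434,0,1.181,-.179],[.207,.589,.222],[.169,.986,-.001,0]),
([-.16,.37,1.91,0,.86,.09],[.4474,.0391,.1738],[.789,.614,0,0]),
([-.62,.61,1.85,.53,.9,-.71],[.5026,-.0719,.1021],[.781,.586,.172,-.131]),
([-.54,.79,1.88,.67,.71,-.83],[.5162,-.036,.0122],[.782,.585,.173,-.13]),
([-.54,.5,1.81,.5,1.0,-.57],[.5164,-.0363,.1623],[.781,.586,.173,-.129])]
def fk(q,p,s4,s6,yaw):
    a,b,h,L,r0,d=p
    Rz=lambda t:R.from_euler("z",t);Ry=lambda t:R.from_euler("y",t)
    A=Rz(q[0]);B=A*Ry(q[1]);C=B*Ry(q[2]);E=C*Rz(s4*q[3])*Ry(q[4]);F=E*Rz(s6*q[5]+yaw)
    P=A.apply([r0,d,h])+B.apply([0,0,a])+C.apply([0,0,b])+E.apply([0,0,L])
    return P,F
def fit():
    best=None
    for s4 in(1,-1):
        for s6 in(1,-1):
            def f(p):
                e=[]
                for q,x,o in D:
                    P,F=fk(q,p[:6],s4,s6,p[6]);e+=list((P-x)*10)+list((F.inv()*R.from_quat(o)).as_rotvec())
                return np.array(e)
            for y in(-1.57,0,1.57,3.14):
                r=least_squares(f,[.4,.4,.3,.25,0,.11,y])
                if best is None or r.cost<best[0]:best=(r.cost,r.x,s4,s6)
    return best
LO=np.array([-3.08,-.75,.22,-1.43,0,-2.85]);HI=np.array([3.08,2.2,2.44,4.57,2.65,2.85])
def ik(P,T,b,q0,n=8):
    f=lambda q:np.r_[(fk(q,b[1][:6],b[2],b[3],b[1][6])[0]-P)*5,(fk(q,b[1][:6],b[2],b[3],b[1][6])[1].inv()*R.from_matrix(T)).as_rotvec()]
    rng=np.random.default_rng(0);S=[]
    for i in range(n):
        r=least_squares(f,np.clip(np.array(q0)+(rng.normal(0,.6,6) if i else 0),LO+.01,HI-.01),bounds=(LO,HI));S.append((round(r.cost,5),r.x.round(2).tolist()))
    return min(S)
E
python3 - <<'E'
from k import *
b=fit();print(b)
q0=robot.get_obs()["q"]
a=np.radians(25)
for S in((.53,-.06),(.6,.1),(.65,.1),(.5,-.15)):
  for psi in(-1.86,-1.2,-.8,-.4,-.1,.2):
    rad=np.array([np.cos(psi),np.sin(psi),0]);z=np.cos(a)*rad-np.sin(a)*np.array([0,0,1]);T=frame([0,0,-1],z)
    print(S,psi,ik(np.array([*S,.07])+.019*z,T,b,q0))
E
```

```text
(np.float64(0.10179599001257719), array([ 0.46590902,  0.37792347,  0.3034478 ,  0.32276644, -0.00319454,
        0.10705391,  1.57245004]), 1, 1)
(0.53, -0.06) -1.86 (np.float64(0.0), [0.16, 1.12, 1.41, -0.97, 1.45, 1.02])
(0.53, -0.06) -1.2 (np.float64(0.00093), [0.19, 0.97, 2.0, 4.57, 1.11, 1.4])
(0.53, -0.06) -0.8 (np.float64(0.0), [0.09, 0.95, 2.26, 4.01, 1.18, 1.63])
(0.53, -0.06) -0.4 (np.float64(0.00222), [-0.16, 0.99, 2.44, 3.41, 1.41, 1.63])
(0.53, -0.06) -0.1 (np.float64(0.01808), [-0.52, 0.98, 2.44, 2.75, 1.35, 1.46])
(0.53, -0.06) 0.2 (np.float64(0.00133), [-0.81, 0.99, 2.44, 2.18, 1.29, 1.32])
(0.6, 0.1) -1.86 (np.float64(0.0), [0.35, 1.34, 0.83, -0.84, 1.78, 0.83])
(0.6, 0.1) -1.2 (np.float64(0.0), [0.44, 1.08, 1.51, -1.27, 1.24, 0.99])
(0.6, 0.1) -0.8 (np.float64(0.0), [0.42, 0.99, 1.86, 4.5, 1.05, 1.25])
(0.6, 0.1) -0.4 (np.float64(0.0), [0.27, 0.95, 2.16, 3.82, 1.1, 1.54])
(0.6, 0.1) -0.1 (np.float64(0.0), [0.06, 0.95, 2.3, 3.3, 1.25, 1.59])
(0.6, 0.1) 0.2 (np.float64(0.0), [-0.19, 0.96, 2.35, 2.77, 1.29, 1.5])
(0.65, 0.1) -1.86 (np.float64(0.0), [0.33, 1.47, 0.51, -0.89, 1.89, 0.66])
(0.65, 0.1) -1.2 (np.float64(0.0), [0.41, 1.14, 1.36, -1.27, 1.25, 0.88])
(0.65, 0.1) -0.8 (np.float64(0.0), [0.38, 1.02, 1.74, 4.52, 1.02, 1.15])
(0.65, 0.1) -0.4 (np.float64(0.0), [0.24, 0.96, 2.03, 3.83, 1.02, 1.46])
(0.65, 0.1) -0.1 (np.float64(0.0), [0.05, 0.95, 2.18, 3.3, 1.11, 1.57])
(0.65, 0.1) 0.2 (np.float64(0.0), [-0.16, 0.95, 2.21, 2.78, 1.15, 1.56])
(0.5, -0.15) -1.86 (np.float64(0.0), [0.01, 1.06, 1.6, -1.1, 1.32, 1.09])
(0.5, -0.15) -1.2 (np.float64(0.0), [-0.0, 0.95, 2.13, 4.37, 1.11, 1.5])
(0.5, -0.15) -0.8 (np.float64(0.0), [-0.2, 0.97, 2.41, 3.7, 1.33, 1.71])
(0.5, -0.15) -0.4 (np.float64(0.02084), [-0.41, 1.01, 2.44, 3.26, 1.43, 1.55])
(0.5, -0.15) -0.1 (np.float64(0.01271), [-0.98, 1.01, 2.44, 2.24, 1.31, 1.35])
(0.5, -0.15) 0.2 (np.float64(0.0), [-1.08, 0.98, 2.42, 1.96, 1.22, 1.31])
```

The radial stance is out of range, but a pure pitch in the bottle's own plane is feasible.

```bash
cat > g3.py <<'E'
from h import *
import sys
o=robot.get_obs();psi=-1.857;S=np.array([.50,-.11]);rad=np.array([np.cos(psi),np.sin(psi),0]);a=np.radians(25)
z=np.cos(a)*rad-np.sin(a)*np.array([0,0,1]);T=frame([0,0,-1],z)
for h in(.14,.075,.071):print(h,goto(np.array([*S,h])+.019*z,T))
print(o["q"].round(2),o["position"].round(4),o["grip_force"],o["ft_force"].round(1))
E
python3 g3.py
```

```text
0.14 ([-96.7, 4.9, -11.5], [0.002, -1.569, 0.001])
0.075 ([-124.1, 4.9, 47.5], [0.002, -1.569, 0.001])
0.071 ([-125.8, 4.9, 51.1], [0.002, -1.569, 0.001])
[-0.54  0.5   1.81  0.5   1.   -0.57] [ 0.5164 -0.0363  0.1623] 29.98763915587915 [-0.8  0.8 -3.5]
```

```bash
python3 -m jog '{"dp":[[-8,0,-10],[-17,1,-10],[-25,1,-11],[-33,2,-11],[-42,2,-11],[-50,3,-11],[-59,3,-11],[-67,4,-11],[-75,4,-11],[-84,5,-11],[-97,5,-11],[-97,5,-11]],"delta_rot":[[0,-0.13,0],[0,-0.26,0],[0,-0.4,0],[0,-0.53,0],[0,-0.66,0],[0,-0.8,0],[0,-0.93,0],[0,-1.06,0],[0,-1.2,0],[0,-1.33,0],[0,-1.46,0],[0,-1.57,0]],"gripper":[-1,-1,-1,-1,-1,-1,-1,-1,-1,-1,-1,-1]}' 30
python3 g3.py
```

```text
time: 6.05
position: [0.4928, -0.1261, 0.127]
tool_rot: [0.673, 0.507, -0.434, 0.32]
ft_force: [0.4, -0.3, -2.8]
grip_width: 0.0456
grip_force: 30.0
0.14 ([-4.4, 2.3, -2.4], [-0.003, 0.004, 0.009])
0.075 ([54.6, 2.9, 24.9], [-0.003, 0.004, 0.009])
0.071 ([58.2, 2.9, 26.5], [-0.003, 0.004, 0.009])
[ 0.05  0.89  1.67 -1.06  1.39  1.  ] [ 0.4928 -0.1261  0.127 ] 29.986825208252412 [ 0.4 -0.3 -2.8]
```

```bash
python3 - <<'E'
from h import *
s=robot.camera("scene")[:,:,::-1]
u=w2p("scene",[[.4999,-.11,.15],[.4999,-.11,.0]]).round();print(u)
cv2.imwrite("pics/s2.png",cv2.resize(np.ascontiguousarray(s[120:290,190:400]),None,fx=3.5,fy=3.5))
E
```

```text
[[285. 179.]
 [285. 226.]]
```

View pics/s2.png

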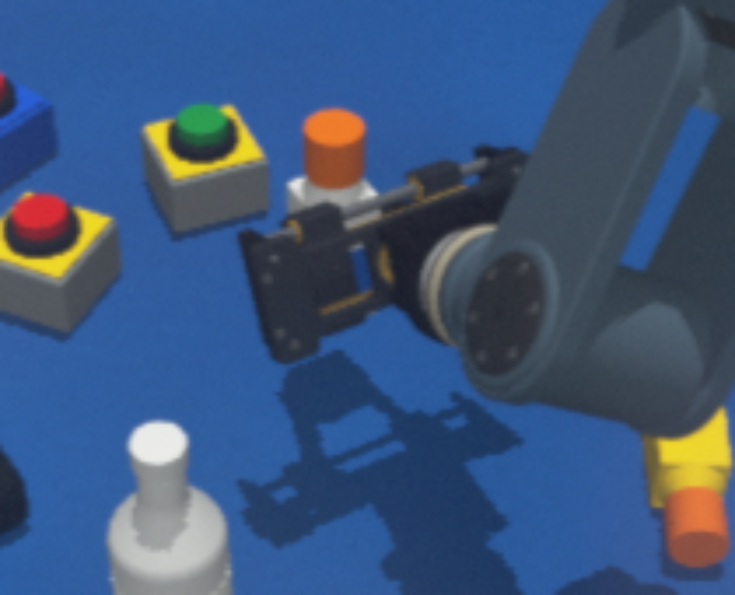

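The bottle hangs upright with its cap at crop (335,150), and the space below it is clear. I'm lowering it until it touches the table.

```bash
python3 -m jog '{"dp":[[20,2,9],[35,2,16],[45,2,21],[50,2,23],[52,2,24],[54,2,25],[54,2,25]],"delta_rot":[[0,0,0.01],[0,0,0.01],[0,0,0.01],[0,0,0.01],[0,0,0.01],[0,0,0.01],[0,0,0.01]],"gripper":[-1,-1,-1,-1,-1,-1,-1]}' 30
python3 g3.py
```

```text
time: 6.8
position: [0.4971, -0.1267, 0.0718]
tool_rot: [0.678, 0.502, -0.428, 0.324]
ft_force: [0.1, 0.5, -1.8]
grip_width: 0.0457
grip_force: 30.0
0.14 ([-54.7, -1.4, -25.2], [0.001, -0.001, -0.009])
0.075 ([4.2, -2.0, 2.4], [0.001, -0.001, -0.009])
0.071 ([7.8, -2.0, 4.1], [0.001, -0.001, -0.009])
[ 0.05  0.99  1.65 -1.07  1.34  1.09] [ 0.4971 -0.1267  0.0718] 29.987680777267087 [ 0.1  0.5 -1.8]
```

```bash
python3 -m jog '{"dp":[[3.6,0,1.7],[5.4,0,2.5],[6.3,0,2.9],[6.3,0,2.9]],"delta_rot":[[0,0,0],[0,0,0],[0,0,0],[0,0,0]],"gripper":[-1,-1,-1,-1]}' 30;python3 -m jog '{"dp":[[0.9,0,0.4],[1.8,0,0.8],[1.8,0,0.8]],"delta_rot":[[0,0,0],[0,0,0],[0,0,0]],"gripper":[-1,-1,-1]}' 30
```

```text
time: 7.2
position: [0.4972, -0.1267, 0.0658]
tool_rot: [0.677, 0.502, -0.429, 0.325]
ft_force: [0.4, 2.8, 4.9]
grip_width: 0.0456
grip_force: 30.0
time: 7.5
position: [0.4973, -0.1268, 0.0658]
tool_rot: [0.676, 0.501, -0.43, 0.326]
ft_force: [0.7, 4.9, 11.9]
grip_width: 0.0459
grip_force: 30.0
```

```bash
python3 -m jog '{"dp":[[0.9,0,0.4],[0.9,0,0.4]],"delta_rot":[[0,0,0],[0,0,0]],"gripper":[-1,-1]}' 30
```

```text
time: 7.7
position: [0.4974, -0.1269, 0.0657]
tool_rot: [0.676, 0.501, -0.431, 0.326]
ft_force: [1.8, 6.6, 14.3]
grip_width: 0.0458
grip_force: 30.0
```

```bash
python3 -m jog '{"dp":[[-1.8,0,-0.8],[-1.8,0,-0.8],[-1.8,0,-0.8],[-1.8,0,-0.8],[-1.8,0,-0.8],[-1.8,0,-0.8],[-1.8,0,-0.8],[-1.8,0,-0.8]],"delta_rot":[[0,0,0],[0,0,0],[0,0,0],[0,0,0],[0,0,0],[0,0,0],[0,0,0],[0,0,0]],"gripper":[-1,-0.4,0.1,0.5,1,1,1,1]}' 10
```

```text
time: 8.5
position: [0.4968, -0.1267, 0.0632]
tool_rot: [0.678, 0.503, -0.429, 0.324]
ft_force: [-0.1, 0.9, -0.7]
grip_width: 0.0795
grip_force: 0.0
```

```bash
python3 -m jog '{"dp":[[0,0,-10],[0,0,-25],[0,0,-45],[0,0,-70],[0,0,-100],[0,0,-130],[0,0,-130]],"delta_rot":[[0,0,0],[0,0,0],[0,0,0],[0,0,0],[0,0,0],[0,0,0],[0,0,0]],"gripper":[1,1,1,1,1,1,1]}' 10; python3 - <<'E'
from h import *
s=robot.camera("scene")[:,:,::-1];t=robot.camera("top")[:,:,::-1]
s=np.ascontiguousarray(s);t=np.ascontiguousarray(t)
o,k,_=blob(s,(3,120,80),(18,255,255),(255,130,320,200));print("scene cap",o,k,p2w("scene",o,.135))
l,kk,_=blob(t,(3,120,80),(18,255,255),(255,205,340,270));print("top cap",l,kk,p2w("top",l,.147))
a=cv2.resize(s[130:250,230:350],None,fx=3,fy=3);b=cv2.resize(t[190:310,230:350],None,fx=3,fy=3)
cv2.imwrite("pics/c3.png",np.hstack([a,b]));print(robot.get_obs()["q"].round(2))
E
```

```text
time: 9.2
position: [0.5331, -0.009, 0.1205]
tool_rot: [0.678, 0.504, -0.425, 0.326]
ft_force: [0.5, -0.5, 0.2]
grip_width: 0.0871
grip_force: 0.0
scene cap [283.13851351 184.33108108] 296 [[ 0.50360199 -0.1127871   0.135     ]]
top cap [309.92605634 236.94366197] 284 [[ 0.50076736 -0.11607031  0.147     ]]
[ 0.23  0.95  1.48 -0.91  1.54  0.97]
```

View pics/c3.png

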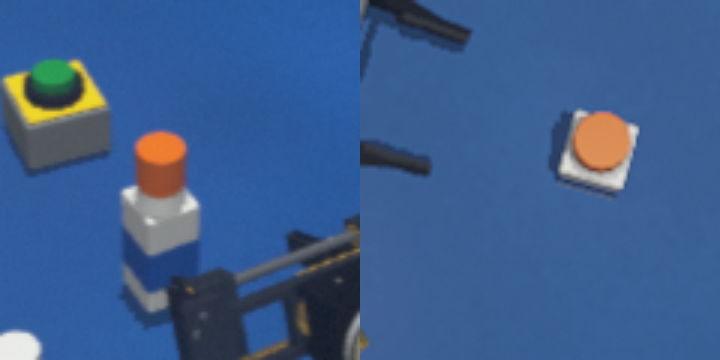

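Left half: the bottle stands on its own and the gripper is clear. Right half, from the top: the cap is at (602,140), upright above the body. Now I'll turn the tool down above the cap.

```bash
cat > g4.py <<'E'
from h import *
import sys
x,y,psi=map(float,sys.argv[1:4]);c=np.array([np.cos(psi),np.sin(psi),0]);T=frame(-c,[0,0,-1])
for h in map(float,sys.argv[4:]):print(h,goto([x,y,h],T))
o=robot.get_obs();print(o["time"],o["q"].round(2),o["position"].round(4),o["grip_force"],o["ft_force"].round(1))
E
python3 g4.py .501 -.113 -1.857 .24 .114;  python3 g4.py .533 -.009 -1.857 .24
```

```text
0.24 ([-154.2, 1.3, 44.1], [0.008, 1.133, -0.006])
0.114 ([-40.1, 0.1, 97.6], [0.008, 1.133, -0.006])
9.3 [ 0.23  0.95  1.48 -0.91  1.54  0.97] [ 0.5307 -0.0119  0.1191] 0.0 [-0.6  0.4 -0.4]
0.24 ([-108.0, 2.5, -54.4], [0.008, 1.133, -0.006])
9.3 [ 0.23  0.95  1.48 -0.91  1.54  0.97] [ 0.5307 -0.0119  0.1191] 0.0 [-0.6  0.4 -0.4]
```

```bash
python3 -m jog '{"dp":[[-45,1,-22],[-90,2,-45],[-115,2,-54],[-115,2,-54],[-115,2,-54],[-115,2,-54],[-130,2,-20],[-145,1,15],[-154,1,44],[-154,1,44],[-154,1,44]],"delta_rot":[[0,0.1,0],[0,0.25,0],[0,0.4,0],[0,0.55,0],[0,0.7,0],[0,0.85,0],[0,1.0,0],[0.008,1.133,-0.006],[0.008,1.133,-0.006],[0.008,1.133,-0.006],[0.008,1.133,-0.006]],"gripper":[1,1,1,1,1,1,1,1,1,1,1]}' 10; python3 g4.py .501 -.113 -1.857 .24 .113; python3 - <<'E'
from h import *
im=np.ascontiguousarray(robot.camera("wrist")[:,:,::-1]);cv2.imwrite("pics/w2.png",im)
o,k,_=blob(im,(3,120,80),(18,255,255),(180,150,400,420));print(o,k)
m=robot.camera_model("wrist");T=m["T_tool_cam"]
uv=o-[m["cx"],m["cy"]];r=np.hypot(*uv);th=r/m["fx"];d=T[:3,:3]@np.array([*(uv/r*np.sin(th)),np.cos(th)])
ob=robot.get_obs();q=R.from_quat(ob["tool_rot"]);p=q.apply(T[:3,3])+ob["position"];d=q.apply(d)
for z in(.15,.145):print(p+d*(z-p[2])/d[2])
E
```

```text
time: 10.4
position: [0.4989, -0.1148, 0.2388]
tool_rot: [0.802, 0.597, -0.001, -0.002]
ft_force: [-0.4, -0.7, 1.1]
grip_width: 0.0871
grip_force: 0.0
0.24 ([2.4, 1.5, -1.3], [-0.004, 0.0, -0.006])
0.113 ([2.4, 2.0, 125.7], [-0.004, 0.0, -0.006])
10.4 [-0.44  0.36  1.69 -0.    1.1  -0.15] [ 0.4989 -0.1148  0.2388] 0.0 [-0.4 -0.7  1.1]
[282.00310174 205.9162531 ] 1612
[ 0.50279728 -0.10963139  0.15      ]
[ 0.50244686 -0.11092576  0.145     ]
```

View pics/w2.png

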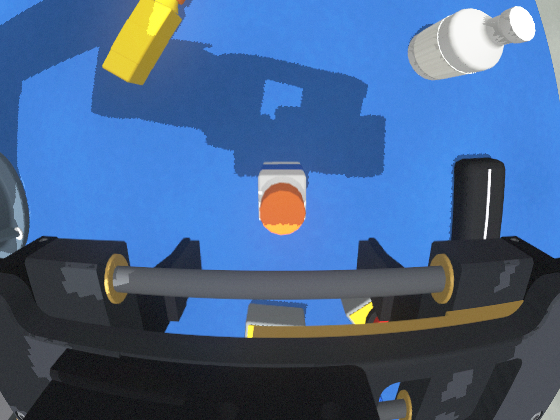

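The cap (282,206) is midway between the open fingers, so I'm descending and gripping it.

```bash
python3 -m jog '{"dp":[[3.6,2.6,30],[3.6,2.6,65],[3.6,2.6,95],[3.6,2.6,113],[3.6,2.6,124],[3.6,2.6,124],[3.6,2.6,124],[3.6,2.6,124],[3.6,2.6,124],[3.6,2.6,124],[3.6,2.6,124],[3.6,2.6,124]],"delta_rot":[[0,0,0],[0,0,0],[0,0,0],[0,0,0],[0,0,0],[0,0,0],[0,0,0],[0,0,0],[0,0,0],[0,0,0],[0,0,0],[0,0,0]],"gripper":[1,1,1,1,1,1,0.3,-1,-1,-1,-1,-1]}' 15;  python3 -m jog '{"dp":[[0,0,0],[0,0,0],[0,0,0]],"delta_rot":[[0,0,0],[0,0,0],[0,0,0]],"gripper":[-1,-1,-1]}' 30
```

```text
time: 11.65
position: [0.5036, -0.1118, 0.1156]
tool_rot: [0.802, 0.598, -0.001, -0.0]
ft_force: [-0.6, 0.1, -0.3]
grip_width: 0.047
grip_force: 0.0
time: 11.95
position: [0.5033, -0.1116, 0.1154]
tool_rot: [0.802, 0.598, -0.001, -0.001]
ft_force: [-0.6, 0.1, 1.0]
grip_width: 0.0375
grip_force: 30.0
```

```bash
python3 -m jog '{"dp":[[0,0,-10],[0,0,-35],[0,0,-70],[0,0,-110],[0,0,-145],[0,0,-160],[0,0,-160],[0,0,-160]],"delta_rot":[[0,0,0],[0,0,0],[0,0,0],[0,0,0],[0,0,0],[0,0,0],[0,0,0],[0,0,0]],"gripper":[-1,-1,-1,-1,-1,-1,-1,-1]}' 30; python3 g4.py .494 .331 -1.857 .275 .164
```

```text
time: 12.75
position: [0.5031, -0.1112, 0.2749]
tool_rot: [0.802, 0.598, -0.001, -0.001]
ft_force: [-0.4, -0.1, -2.8]
grip_width: 0.0376
grip_force: 30.0
0.275 ([421.3, -134.6, -0.0], [-0.003, 0.001, -0.003])
0.164 ([421.4, -134.3, 111.0], [-0.003, 0.001, -0.003])
12.75 [-0.43  0.32  1.64 -0.    1.19 -0.14] [ 0.5031 -0.1112  0.2749] 29.99071300320793 [-0.4 -0.1 -2.8]
```

```bash
python3 -m jog '{"dp":[[15,-5,0],[50,-16,0],[95,-30,0],[140,-45,0],[187,-60,0],[234,-75,0],[281,-90,0],[328,-105,0],[370,-118,0],[400,-128,0],[415,-133,0],[421,-135,0]],"delta_rot":[[0,0,0],[0,0,0],[0,0,0],[0,0,0],[0,0,0],[0,0,0],[0,0,0],[0,0,0],[0,0,0],[0,0,0],[0,0,0],[0,0,0]],"gripper":[-1,-1,-1,-1,-1,-1,-1,-1,-1,-1,-1,-1]}' 30; python3 -m jog '{"dp":[[0,0,0],[0,0,0]],"delta_rot":[[0,0,0],[0,0,0]],"gripper":[-1,-1]}';python3 g4.py .494 .331 -1.857 .275 .17
python3 - <<'E'
from h import *
s=np.ascontiguousarray(robot.camera("scene")[:,:,::-1]);t=np.ascontiguousarray(robot.camera("top")[:,:,::-1])
a=cv2.resize(s[180:380,380:560],None,fx=2,fy=2);b=cv2.resize(t[170:370,30:210],None,fx=2,fy=2)
cv2.imwrite("pics/p4.png",np.hstack([a,b]))
E
```

```text
time: 13.95
position: [0.4927, 0.3319, 0.2735]
tool_rot: [0.801, 0.599, -0.003, -0.001]
ft_force: [-0.5, -0.3, -2.3]
grip_width: 0.0373
grip_force: 30.0
time: 14.15
position: [0.4941, 0.3291, 0.2746]
tool_rot: [0.802, 0.598, -0.002, -0.0]
ft_force: [-0.1, -0.2, -1.9]
grip_width: 0.0372
grip_force: 30.0
0.275 ([1.8, -0.7, -0.4], [-0.002, 0.003, -0.004])
0.17 ([2.1, -0.4, 104.6], [-0.002, 0.003, -0.004])
14.15 [ 0.4   0.43  1.45 -0.    1.26  0.69] [0.4941 0.3291 0.2746] 29.992337649164256 [-0.1 -0.2 -1.9]
```

View pics/p4.png

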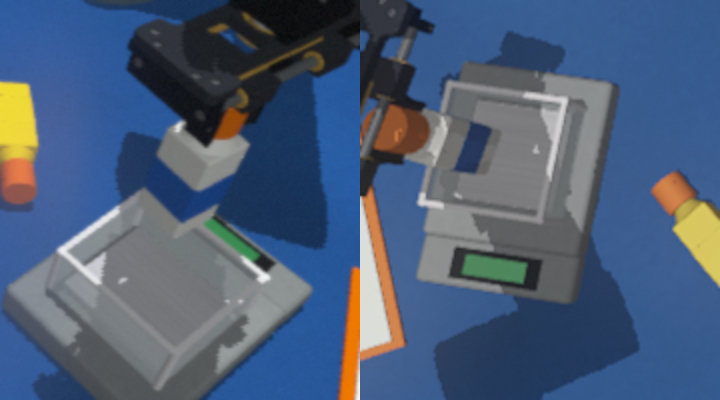

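```bash
python3 - <<'E'
from h import *
for n,o in(("scene",(380,180)),("top",(30,170))):
    p=(w2p(n,[[.495,.330,.29],[.495,.330,.16]])-o)*2+([360,0] if n=="top" else [0,0]);print(n,p.round())
E
python3 -m jog '{"dp":[[2,0,25],[2,0,50],[2,0,75],[2,0,92],[2,0,100],[2,0,105],[2,0,105]],"delta_rot":[[0,0,0],[0,0,0],[0,0,0],[0,0,0],[0,0,0],[0,0,0],[0,0,0]],"gripper":[-1,-1,-1,-1,-1,-1,-1]}' 30
```

```text
scene [[226. 111.]
 [177. 214.]]
top [[390. 128.]
 [467. 145.]]
time: 14.95
position: [0.4951, 0.3319, 0.1702]
tool_rot: [0.802, 0.598, -0.001, -0.0]
ft_force: [-1.4, -0.1, -1.5]
grip_width: 0.0374
grip_force: 30.0
```

The picture shows the bottle over the pan, and its apparent lean matches the projection of a vertical line. I'm lowering gently until it touches.

```bash
python3 -m jog '{"dp":[[0,0,2],[0,0,4],[0,0,6],[0,0,7],[0,0,7]],"delta_rot":[[0,0,0],[0,0,0],[0,0,0],[0,0,0],[0,0,0]],"gripper":[-1,-1,-1,-1,-1]}' 30; python3 -m jog '{"dp":[[0,0,1],[0,0,2],[0,0,2]],"delta_rot":[[0,0,0],[0,0,0],[0,0,0]],"gripper":[-1,-1,-1]}' 30
```

```text
time: 15.45
position: [0.4946, 0.3323, 0.1631]
tool_rot: [0.801, 0.598, -0.001, -0.0]
ft_force: [0.4, -0.5, -3.1]
grip_width: 0.0373
grip_force: 30.0
time: 15.75
position: [0.4948, 0.3324, 0.1614]
tool_rot: [0.801, 0.598, -0.001, -0.0]
ft_force: [-1.0, -0.3, 0.0]
grip_width: 0.0373
grip_force: 30.0
```

```bash
python3 -m jog '{"dp":[[0,0,0.5],[0,0,1],[0,0,1]],"delta_rot":[[0,0,0],[0,0,0],[0,0,0]],"gripper":[-1,-1,-1]}' 30; python3 -m jog '{"dp":[[0,0,-0.5],[0,0,-0.5],[0,0,-0.5],[0,0,-0.5],[0,0,-0.5],[0,0,-0.5],[0,0,-0.5]],"delta_rot":[[0,0,0],[0,0,0],[0,0,0],[0,0,0],[0,0,0],[0,0,0],[0,0,0]],"gripper":[-0.3,0,0.3,0.6,1,1,1]}' 10
```

```text
time: 16.05
position: [0.4948, 0.3326, 0.1614]
tool_rot: [0.801, 0.598, -0.0, -0.0]
ft_force: [-1.3, -0.7, 6.1]
grip_width: 0.0371
grip_force: 30.0
time: 16.75
position: [0.4947, 0.3323, 0.1605]
tool_rot: [0.802, 0.598, -0.001, -0.0]
ft_force: [0.1, 0.3, 0.4]
grip_width: 0.0753
grip_force: 0.0
```

```bash
python3 -m jog '{"dp":[[0,0,-15],[0,0,-40],[0,0,-75],[0,0,-115],[0,0,-115]],"delta_rot":[[0,0,0],[0,0,0],[0,0,0],[0,0,0],[0,0,0]],"gripper":[1,1,1,1,1]}' 10; python3 g4.py .425 -.328 -1.857 .275 
```

```text
time: 17.25
position: [0.4984, 0.334, 0.2819]
tool_rot: [0.801, 0.598, 0.006, 0.001]
ft_force: [0.1, 0.6, -0.2]
grip_width: 0.0869
grip_force: 0.0
0.275 ([-655.5, 118.1, 3.0], [0.009, -0.008, -0.003])
17.25 [0.4  0.43 1.44 0.   1.27 0.69] [0.4984 0.334  0.2819] 0.0 [ 0.1  0.6 -0.2]
```

```bash
python3 -m jog '{"dp":[[-45,8,0],[-95,17,0],[-145,26,0],[-195,35,0],[-245,44,0],[-295,53,0],[-345,62,0],[-395,71,0],[-445,80,0],[-495,89,0],[-545,98,0],[-595,107,0]],"delta_rot":[[0,0,0],[0,0,0],[0,0,0],[0,0,0],[0,0,0],[0,0,0],[0,0,0],[0,0,0],[0,0,0],[0,0,0],[0,0,0],[0,0,0]],"gripper":[1,1,1,1,-1,-1,-1,-1,-1,-1,-1,-1]}' 30; python3 g4.py .425 -.328 -1.857 .16
python3 - <<'E'
from h import *
s=np.ascontiguousarray(robot.camera("scene")[:,:,::-1]);t=np.ascontiguousarray(robot.camera("top")[:,:,::-1])
a=cv2.resize(s[200:400,380:560],None,fx=2,fy=2);b=cv2.resize(t[170:370,30:210],None,fx=2,fy=2)
for n,im in(("top",t),("scene",s)):
    box=(50,195,150,300) if n=="top" else (400,200,530,360)
    o,k,p=blob(im,(3,140,90),(16,255,255),box);print(n,o,k,p2w(n,o,.194 if n=="top" else .18))
cv2.imwrite("pics/p5.png",np.hstack([a,b]))
E
```

```text
time: 18.45
position: [0.428, -0.2614, 0.2755]
tool_rot: [0.802, 0.598, -0.001, -0.001]
ft_force: [1.7, 0.2, 0.3]
grip_width: 0.0311
grip_force: 0.0
0.16 ([-64.6, 16.3, 115.5], [-0.002, 0.0, -0.003])
18.45 [-0.77  0.3   1.67 -0.    1.18 -0.48] [ 0.428  -0.2614  0.2755] 0.0 [1.7 0.2 0.3]
top [ 76.35973597 241.35643564] 303 [[0.49319604 0.32660468 0.194     ]]
scene [471.37088388 279.60138648] 577 [[0.49459483 0.32897912 0.18      ]]
```

View pics/p5.png

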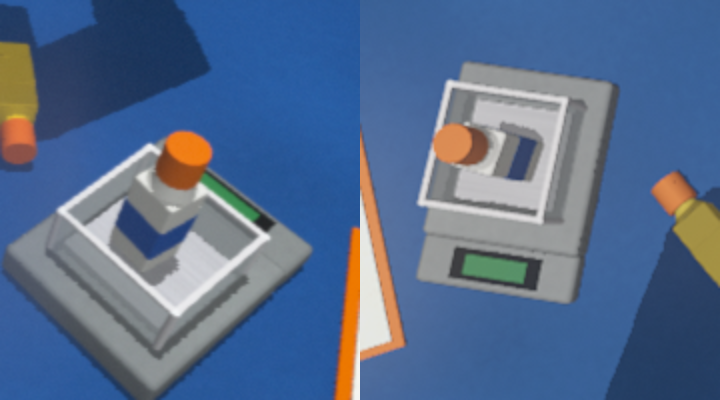

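Both views show the bottle upright on the pan inside the guard, at about (0.494, 0.328). Next is the green button.

```bash
python3 -m jog '{"dp":[[-30,8,0],[-55,14,5],[-65,16,40],[-65,16,80],[-65,16,120],[-65,16,150],[-65,16,175],[-65,16,180],[-65,16,180]],"delta_rot":[[0,0,0],[0,0,0],[0,0,0],[0,0,0],[0,0,0],[0,0,0],[0,0,0],[0,0,0],[0,0,0]],"gripper":[-1,-1,-1,-1,-1,-1,-1,-1,-1]}' 30; python3 g4.py .425 -.328 -1.857 .06
python3 - <<'E'
from h import *
s=np.ascontiguousarray(robot.camera("scene")[:,:,::-1]);t=np.ascontiguousarray(robot.camera("wrist")[:,:,::-1])
a=cv2.resize(s[110:210,170:310],None,fx=3.5,fy=3.5);b=t[100:420]
c=np.zeros((600,800,3),np.uint8);c[:350,:490]=a;c[350:600,:420]=cv2.resize(t,None,fx=.75,fy=.75)[60:310]
cv2.imwrite("pics/b6.png",c)
E
```

```text
time: 19.45
position: [0.4251, -0.3256, 0.0953]
tool_rot: [0.801, 0.598, -0.001, -0.002]
ft_force: [-0.9, -0.5, -0.1]
grip_width: 0.0007
grip_force: 0.0
0.06 ([-2.3, 0.7, 35.3], [-0.004, -0.001, -0.002])
19.45 [-0.86  0.6   1.77 -0.    0.78 -0.57] [ 0.4251 -0.3256  0.0953] 0.0 [-0.9 -0.5 -0.1]
```

View pics/b6.png

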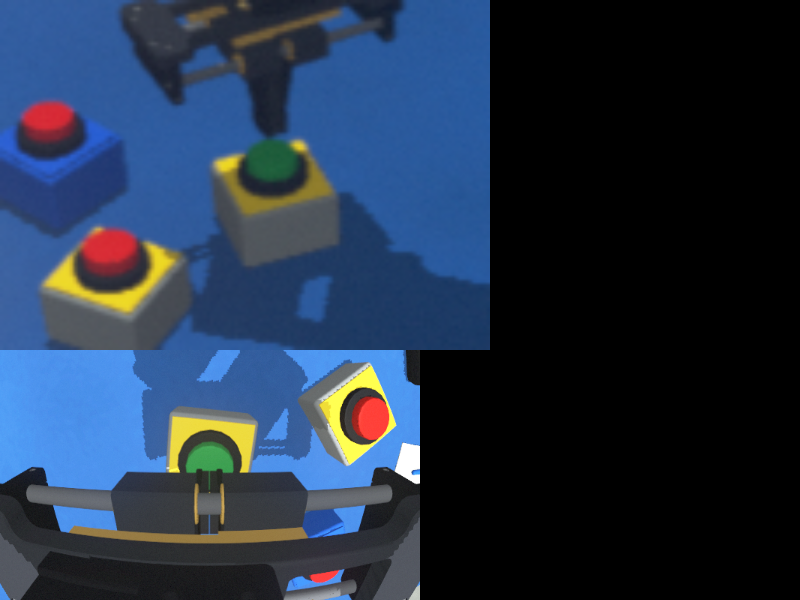

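The shut fingertips (270,130) are above the green button (272,160). Pressing down, step by step.

```bash
python3 -m jog '{"dp":[[-2,0,8],[-2,0,14],[-2,0,18],[-2,0,20],[-2,0,20]],"delta_rot":[[0,0,0],[0,0,0],[0,0,0],[0,0,0],[0,0,0]],"gripper":[-1,-1,-1,-1,-1]}' 30;  python3 -m jog '{"dp":[[0,0,2],[0,0,4],[0,0,4]],"delta_rot":[[0,0,0],[0,0,0],[0,0,0]],"gripper":[-1,-1,-1]}' 30
```

```text
time: 20.05
position: [0.4247, -0.3284, 0.0758]
tool_rot: [0.802, 0.598, -0.001, -0.001]
ft_force: [0.5, -0.0, 0.4]
grip_width: 0.0004
grip_force: 0.0
time: 20.35
position: [0.425, -0.3287, 0.0723]
tool_rot: [0.801, 0.598, -0.001, -0.0]
ft_force: [-0.5, -0.4, 3.1]
grip_width: 0.0008
grip_force: 1.8
```

```bash
python3 -m jog '{"dp":[[0,0,2],[0,0,4],[0,0,5],[0,0,5]],"delta_rot":[[0,0,0],[0,0,0],[0,0,0],[0,0,0]],"gripper":[-1,-1,-1,-1]}' 30;  python3 -m jog '{"dp":[[0,0,2],[0,0,3],[0,0,3]],"delta_rot":[[0,0,0],[0,0,0],[0,0,0]],"gripper":[-1,-1,-1]}' 30
```

```text
time: 20.75
position: [0.425, -0.3288, 0.0675]
tool_rot: [0.802, 0.598, -0.001, 0.0]
ft_force: [-0.9, 0.8, 7.2]
grip_width: 0.0007
grip_force: 3.5
time: 21.05
position: [0.425, -0.3288, 0.0662]
tool_rot: [0.801, 0.598, -0.001, 0.0]
ft_force: [-2.4, 2.0, 19.2]
grip_width: 0.0003
grip_force: 9.4
```

It's fully down: the travel has stopped and the force has risen to 19 N. I'll hold it for more than a second, then release.

```bash
python3 -m jog '{"dp":[[0,0,0],[0,0,0],[0,0,0],[0,0,0],[0,0,0],[0,0,0],[0,0,0],[0,0,0],[0,0,0],[0,0,0],[0,0,0],[0,0,0]],"delta_rot":[[0,0,0],[0,0,0],[0,0,0],[0,0,0],[0,0,0],[0,0,0],[0,0,0],[0,0,0],[0,0,0],[0,0,0],[0,0,0],[0,0,0]],"gripper":[-1,-1,-1,-1,-1,-1,-1,-1,-1,-1,-1,-1]}' 30;  python3 -m jog '{"dp":[[0,0,0],[0,0,0],[0,0,-5],[0,0,-20],[0,0,-50],[0,0,-90],[0,0,-120],[0,0,-120],[0,0,-120]],"delta_rot":[[0,0,0],[0,0,0],[0,0,0],[0,0,0],[0,0,0],[0,0,0],[0,0,0],[0,0,0],[0,0,0]],"gripper":[-1,-1,-1,-1,-1,-1,-1,-1,-1]}' 30
python3 - <<'E'
from h import *
for n,box in(("top",(50,195,150,300)),("scene",(400,200,530,360))):
    im=np.ascontiguousarray(robot.camera(n)[:,:,::-1]);print(n,blob(im,(3,140,90),(16,255,255),box)[:2])
print(robot.get_obs()["time"],robot.hand_in())
E
```

```text
time: 22.25
position: [0.425, -0.3288, 0.0662]
tool_rot: [0.801, 0.598, -0.001, 0.0]
ft_force: [-2.8, 2.2, 19.1]
grip_width: 0.0006
grip_force: 9.3
time: 23.15
position: [0.425, -0.3285, 0.1842]
tool_rot: [0.801, 0.598, -0.001, 0.0]
ft_force: [0.2, -0.5, -0.5]
grip_width: 0.0002
grip_force: 0.0
top (array([ 76.33112583, 241.34768212]), np.int32(302))
scene (array([471.40381282, 279.62564991]), np.int32(577))
the job is handed in; nothing more can be done
23.25 None
```

The job is handed in at 23.25 s: the bottle was stood up and released, re-gripped by its cap and set upright near the middle of the pan, then the green button was held fully down for about 1.4 s and released; the red button and the other objects were never touched.

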